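Seat the tube rack in the shaker and flip its retaining bar

TASK

Push the white tube rack along the shaker's platform until it sits fully home against the blue end stop, feeling for the stop and pressing gently (keep every push under about 15 N). Then flip the red-tipped retaining bar over with one fingertip push so that it snaps down flat behind the rack; let go and leave the other things on the bench where they are.

Things in the scene. Friction and masses are not known exactly. Their poses are not given: they have to be found in the camera images.
- shaker: Linear shaker, white base 260 x 190 x 60 mm, fixed. Origin: centre of its underside; x points to the end-stop side, y to the side of the bar's hinge, z up. It carries an aluminium platform, 200 mm (x) by 156 mm (y), upper face 75 mm above the bench. The platform is parked at an unmeasured offset d, up to 20 mm either way along x; its drive holds it there against gentle pushes.
- stop_mid (a point): Fixed to the base: where the middle of the blue end stop's near face is if d = 0 (really d further along x). Shaker x = 80 mm, y = 0, 16 mm above the platform. The stop is a wall across x, 88 mm wide, its top 32 mm above the platform. Two steel side rails, 14 mm high, run from it 125 mm towards -x, inner faces at y = +/-44.5 mm.
- hinge_mid (a point): Fixed to the base: where the middle of the retaining bar's hinge is if d = 0 (really d further along x): shaker x = -55.5 mm, y = 62 mm, 12 mm above the platform. Hinge axis parallel to x. The bar is 10 mm square, centred on this x; its red paddle is 10 mm thick, lies 72 to 98 mm from the hinge and spans x = -94.5 to -50.5 mm (+ d).
- rack: White tube rack: a block 128 mm (x) by 85 mm (y), 44 mm high (caps 52 mm), 0.14 to 0.28 kg, loose on the platform between the rails (2 mm clearance a side), sliding at 1 to 4 N (up to 7 N to get it going). Origin: centre of its underside; axes as the shaker's. It starts 26 to 86 mm short of the stop. Home, its origin is at shaker x = 16 mm + d, and the closed bar lies 2.5 mm behind it.
- bar (a joint): Angle of the over-centre retaining bar, rad. 0: open, leaning outwards (to +y) 35 degrees from upright. 2.18: closed, flat on the platform behind the rack, pointing to -y. If the rack is not home it lands on it and stays up. Pushing the paddle's end to -y takes 5 to 8 N, none at 0.75 rad (8 degrees past upright), then it snaps shut. The end rises 18 mm on the way up: use the very fingertip.
- tip_box: Bystander: grey pipette-tip box, 90 x 120 x 61 mm, loose. Origin: centre of its underside.
- reagent: Bystander: amber bottle with blue cap, 68 mm diameter, 130 mm high, loose. Origin: centre of its underside.
- tube_tray: Bystander: green open tray, 70 x 110 x 35 mm, loose. Origin: centre of its underside.
Not all that is in view belongs to the job. Leave any purple look-alike of the rack alone.

How it is judged:
On the way, in this order (a step that is already met when the one before it is completed fails the run):
1. the rack has been pushed up towards the end stop (its middle within 10 mm of the shaker's middle or beyond) while the bar is still open (x of rack in the frame of shaker above -0.01 m and value of joint bar below 0.3 rad), for 0.2 s.
2. the retaining bar is closed (value of joint bar above 2.06 rad), for 0.2 s.
At the end, for the whole second after the job is handed in: The retaining bar is closed (joint above 2.06 rad, which it can reach only with the rack home to about 2.5 mm), and the rack stands flat on the platform (tilt under 0.05 rad, not lifted by 3 mm), ahead of the bar, at rest (value of joint bar above 2.06 rad and x of rack in the frame of shaker above -0.01 m and angle between rack's own z axis and vertical below 0.05 rad and z of rack in the frame of shaker below 0.078 m and linear speed of rack below 0.01 m/s); the robot touches nothing.
It fails at once if the rack is pushed harder than 20 N (contact force between any of the fingers, the arm and rack above 20 N).
It fails at once if the shaker, its platform or its bar is pushed harder than 20 N (contact force between any of the fingers, the arm and shaker above 20 N).
It fails at once if a bystander is moved by more than 20 mm (distance of any of tip_box, reagent, tube_tray from where it was at the start of the episode above 0.02 m).
It also fails if it takes over 67 s, if anything falls off the work surface, if the arm or the gripper's body presses on something with over 40 N, if the wrist force passes 120 N, or if a joint passes its speed limit or range.

ROBOT

A 6-joint arm with a two-finger parallel gripper is mounted at the origin on the work surface. World frame = base frame: x ahead of the robot, y to its left, z up, the work surface at z = 0. Lengths are in m, angles in rad, forces in N, time in s.
With the tool pointing down it reaches from about 0.325 to 0.775 m from the base axis. Payload 5.5 kg.
Tool frame: the origin (TCP) lies on the centre line of the jaws, within the pads' length; the fingertips stand ctrl.tip_reach ahead of it and the grasp point (between the pads) lies 8 mm behind it (ctrl.tip_reach is the distance from the TCP to the fingertips, in m); z points along the fingers, x is the direction in which the jaws open and shut, and the axes are right-handed (so a half turn about z gives the same grasp; the last joint's range is limited). The gripper opens to 88 mm and grips with 3 to 60 N. Pads are 20 mm wide; open, the fingers measure 115 mm over their backs; the gripper's body (75 mm by 178 mm) begins 61 mm behind the grasp point.
Start: joints at [1.235, 0.091, 1.231, -0, 1.82, -0.057], TCP at [0.165, 0.577, 0.234] pointing down, gripper open.
Joint ranges: [-2.87, 2.87], [-0.86, 2.18], [0.17, 2.46], [-1.51, 4.65], [0.06, 2.69], [-2.65, 2.65]. Speed limits (rad/s): [2.57, 2.57, 3.01, 3.14, 3.14, 3.14].

INTERFACE

Orientations are given as a rotation vector (axis times angle).
In Python, from plant import ctrl gives the robot as it stands. Calls block until the motion is done:
- ctrl.movep(position, orientation): joint-space move of the TCP to a pose.
- ctrl.move_straight(position, frame=None, vel=0.15, max_force=None): straight line of the TCP; frame=None keeps the orientation; vel is the mean speed in m/s. With max_force (N) it stops when the force on the tool has changed by that much, and returns True; else False.
- ctrl.movej(angles): joint-space move.
- ctrl.grip(opening): finger opening in m; the grip force is fixed at half the most; returns when the fingers have stopped.
- ctrl.hold(seconds).
- ctrl.inverse_kinematics(position, orientation): joint angles nearest the present ones, or None.
- ctrl.state(): the state.
- ctrl.capture(name): name is "scene" or "top"; returns a dict with "pixels" (420x560x3 uint8, red, green, blue), "camera_matrix" (3x3 intrinsics, pixels), "world_from_camera" (4x4, takes a point from camera to world coordinates). Camera axes: x right, y down, z forward; pixel columns grow to the right and rows downward; lengths in m; the calibration is good to about 2 mm. A picture is of the moment at which its call begins. There is no depth.
A pose or a line that the arm cannot do raises ctrl.PlanningError and nothing moves.
- ctrl.sign_off(): hands the job in, once; it reports no verdict.
The state is a dict: "clock": time; "q": joint angles; "qvel": joint speeds; "effort": joint torques, N m; "tcp_pos": TCP position; "ee_rot": TCP orientation; "wrist_force": force on the tool from outside, world axes, zero at the start; "ft_torque": the same for the moment, N m; "opening": finger opening in m.
Only numpy, scipy, OpenCV 4.12 (cv2) and the standard library are available. Lean on these libraries where they do the work, as an engineer would, in place of code of your own. Each camera call takes 0.05 s, during which the arm holds its last target.

## Working session

There is one attempt and no reset: what is moved stays moved. The work goes in short steps, each a Python script; the robot and the scene stay as the last script left them, time stands still between calls to the robot, and variables do not carry over. Pictures are saved under pics/ and viewed, and the job is handed in when it is done.

```bash
mkdir -p pics; ls; python3 - <<'E'
from plant import ctrl
import cv2,numpy as np
for n in("scene","top"):
    c=ctrl.capture(n); cv2.imwrite(f"pics/{n}0.png",c["pixels"][:,:,::-1]); print(n,c["camera_matrix"].round(2).tolist(),c["world_from_camera"].round(4).tolist())
print(ctrl.state(),ctrl.tip_reach)
E
```

```text
pics
scene [[426.05, 0.0, 277.07], [0.0, 426.05, 206.92], [0.0, 0.0, 1.0]] [[-0.2958, 0.7971, -0.5264, 1.0542], [0.9552, 0.2455, -0.1651, 0.2113], [-0.0023, -0.5516, -0.8341, 0.8528], [0.0, 0.0, 0.0, 1.0]]
top [[424.42, 0.0, 278.81], [0.0, 424.42, 211.84], [0.0, 0.0, 1.0]] [[0.0032, -0.9902, 0.1393, 0.4361], [-1.0, -0.0027, 0.004, 0.0832], [-0.0036, -0.1393, -0.9902, 0.9099], [0.0, 0.0, 0.0, 1.0]]
{'clock': 0.1, 'q': array([ 1.23531608e+00,  9.18149337e-02,  1.23172592e+00,  3.22767890e-05,
        1.81977866e+00, -5.67084132e-02]), 'qvel': array([ 0.00011578, -0.00238363, -0.00310261, -0.00043215, -0.00049879,
       -0.00034619]), 'effort': array([ 1.77164020e-03, -4.47851586e+01, -4.07572889e+01,  6.99554617e-02,
        2.83420383e-02, -1.00551072e-04]), 'tcp_pos': array([0.16502673, 0.57662325, 0.23262347]), 'ee_rot': array([ 2.50777908e+00,  1.89070813e+00, -2.28165341e-03]), 'wrist_force': array([-0.69522316, -1.13034066, -0.7267067 ]), 'ft_torque': array([ 0.00044365, -0.03149772, -0.00268561]), 'opening': 0.08813091055226287} 0.011
```

View pics/scene0.png

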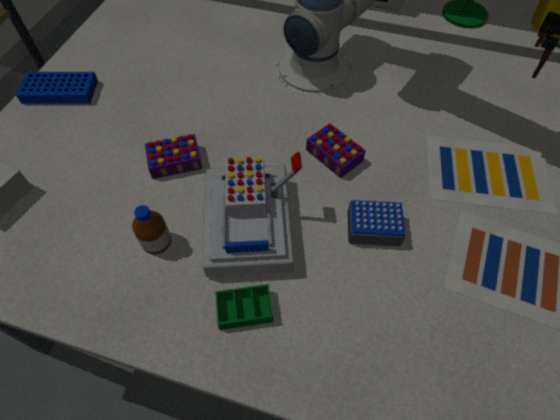

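View pics/top0.png

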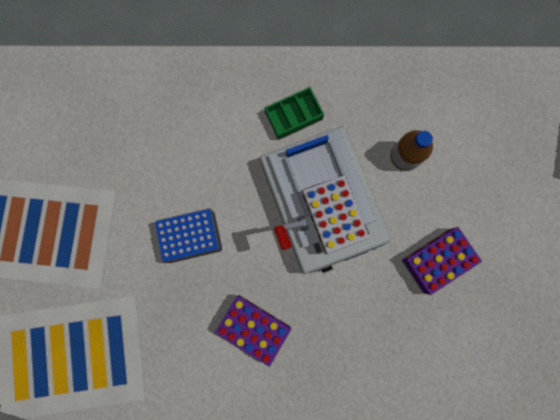

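The top view shows one white rack on the shaker at about (337,213). Two purple look-alikes sit off it, at (254,330) and (443,260). The white one between the rails, behind the blue stop at (307,146), fits the description. I'll confirm it in an enlarged crop.

```bash
python3 - <<'E'
import cv2
a=cv2.imread("pics/top0.png")[115:285,225:405]; cv2.imwrite("pics/topc.png",cv2.resize(a,None,fx=4.4*.78,fy=4.4*.78,interpolation=cv2.INTER_CUBIC))
a=cv2.imread("pics/scene0.png")[140:290,190:350]; cv2.imwrite("pics/scenec.png",cv2.resize(a,None,fx=4,fy=4,interpolation=cv2.INTER_CUBIC))
E
```

```text
(no output)
```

View pics/topc.png

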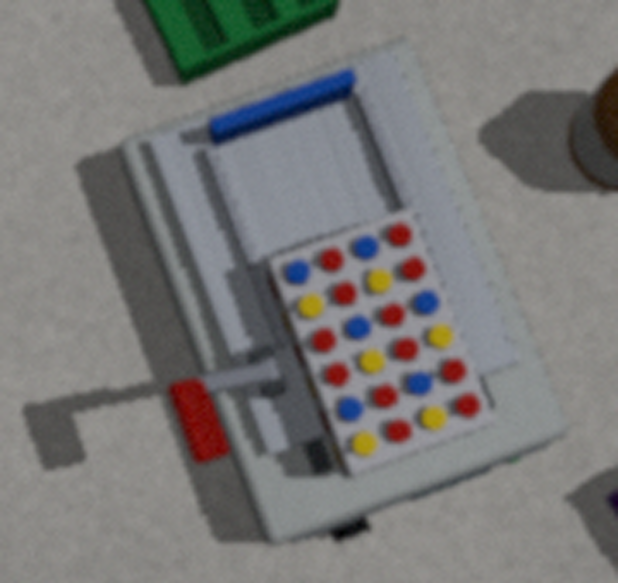

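View pics/scenec.png

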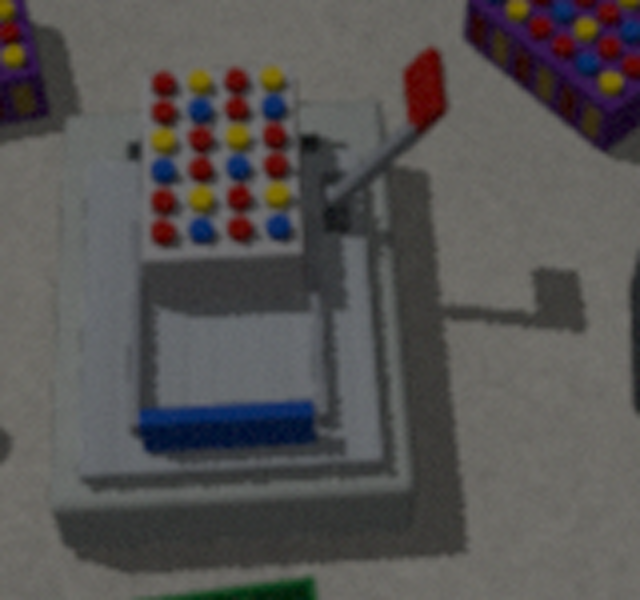

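The crop confirms the white rack between the rails. Its top corners in the top crop are (268,258), (410,210), (493,408) and (350,475). The blue stop is ahead of it, and the red paddle is at (200,420), leaning outwards. Next I'll fit the poses.

```bash
cat > fit.py <<'E'
import numpy as np, cv2
from scipy.optimize import least_squares
C={"top":(np.array([[424.42,0,278.81],[0,424.42,211.84],[0,0,1]]),None),"scene":(np.array([[426.05,0,277.07],[0,426.05,206.92],[0,0,1]]),None)}
from plant import ctrl
def cams():
    r={}
    for n in C:
        c=ctrl.capture(n); r[n]=(c["camera_matrix"],np.linalg.inv(c["world_from_camera"]),c["pixels"])
    return r
def proj(cam,P):
    K,T,_=cam; P=np.atleast_2d(P); q=(T[:3,:3]@P.T+T[:3,3:]); q=K@q; return (q[:2]/q[2]).T
def s2w(p,P):
    c,s=np.cos(p[2]),np.sin(p[2]); P=np.atleast_2d(P).astype(float)
    return np.c_[p[0]+c*P[:,0]-s*P[:,1],p[1]+s*P[:,0]+c*P[:,1],P[:,2]]
E
cat > f1.py <<'E'
from fit import *
cm=cams()
T=lambda a:np.array(a)/3.432+[225,115]
S=lambda a:np.array(a)/4+[190,140]
base=np.array([[.13,.095,.06],[.13,-.095,.06],[-.13,-.095,.06],[-.13,.095,.06]])
bt=T([(125,143),(400,42),(565,430),(275,540)])
bs=S([(412,490),(55,512),(65,118),(380,100)])
rt=T([(268,258),(410,210),(493,408),(350,475)])
rs=S([(303,248),(142,262),(148,72),(291,66)])
rk=np.array([[.064,.0425,.119],[.064,-.0425,.119],[-.064,-.0425,.119],[-.064,.0425,.119]])
def res(v):
    p=v[:3];xr,yr=v[3:5]
    R=rk+[xr,yr,0]
    return np.concatenate([(proj(cm["top"],s2w(p,base))-bt).ravel(),(proj(cm["scene"],s2w(p,base))-bs).ravel(),
     (proj(cm["top"],s2w(p,R))-rt).ravel(),(proj(cm["scene"],s2w(p,R))-rs).ravel()])
o=least_squares(res,[.5,.0,.3,0,0],loss="soft_l1")
print(o.x, np.degrees(o.x[2])); print(o.fun.reshape(-1,2).round(1).tolist())
p=o.x[:3]; xr=o.x[3]
for n,f,(x0,y0,x1,y1) in(("top",4.,(225,115,405,285)),("scene",4.,(190,140,350,290))):
    im=cv2.resize(cm[n][2][y0:y1,x0:x1,::-1],None,fx=f,fy=f,interpolation=cv2.INTER_CUBIC)
    def L(P,col):
        q=(proj(cm[n],s2w(p,P))-[x0-.5,y0-.5])*f
        cv2.polylines(im,[np.round(q).astype(int)],True,col,1)
    L(base,(0,255,0)); L(rk+[xr,o.x[4],0],(255,0,255))
    for d,col in((-.02,(0,255,255)),(0,(255,255,0)),(.02,(0,128,255))):
        L(np.array([[.08+d,.044,.107],[.08+d,-.044,.107]]),col)
        L(np.array([[-.1+d,.078,.075],[.1+d,.078,.075],[.1+d,-.078,.075],[-.1+d,-.078,.075]]),col)
        a=np.radians(35); P=[]
        for x,r in((-.0945,.072),(-.0945,.098),(-.0505,.098),(-.0505,.072)):
            P.append([x+d,.062+r*np.sin(a),.087+r*np.cos(a)])
        L(np.array(P),col)
    cv2.imwrite(f"pics/ov_{n}.png",im[:600,:800])
E
python3 f1.py
```

```text
[ 5.86162298e-01 -4.60766219e-03  3.67163358e-01 -4.46933363e-02
 -1.52148644e-05] 21.036910819428368
[[-3.8, -1.4], [1.6, -3.6], [2.3, -0.0], [-1.7, 2.1], [2.4, -0.1], [-1.3, 0.2], [-0.5, -1.1], [0.5, -0.9], [-0.8, 0.0], [-0.5, -1.6], [1.1, 3.4], [0.4, 0.2], [0.6, 1.2], [-0.2, 0.1], [-1.7, 0.0], [0.5, -0.5]]
```

View pics/ov_top.png

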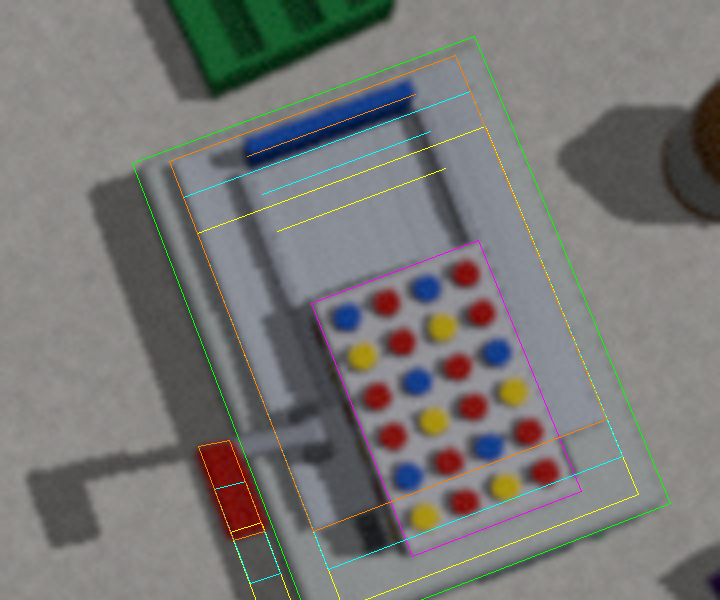

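View pics/ov_scene.png

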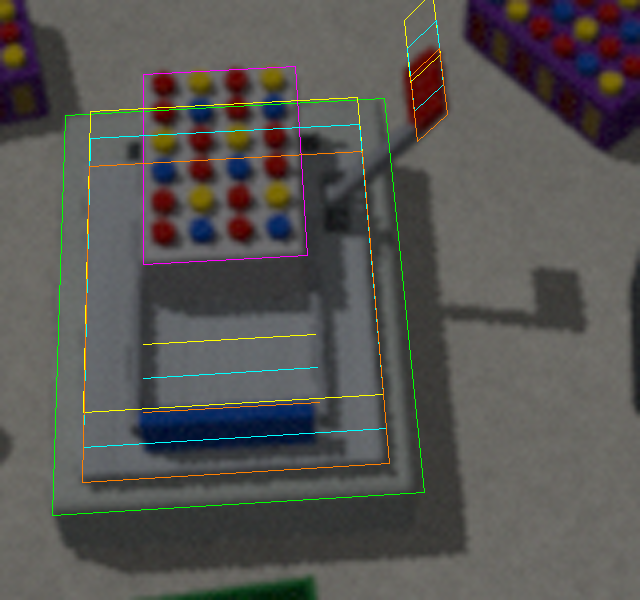

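Both overlays put d at about +0.02. The stop's slope suggests the yaw is off by about 1°, so I'll refine from tighter crops.

```bash
python3 - <<'E'
import cv2
a=cv2.imread("pics/top0.png")
def c(im,x0,y0,w,h,f,n): cv2.imwrite("pics/"+n,cv2.resize(im[y0:y0+h,x0:x0+w],None,fx=f,fy=f,interpolation=cv2.INTER_CUBIC))
c(a,255,120,100,75,8,"c1.png"); c(a,265,205,100,75,8,"c2.png")
b=cv2.imread("pics/scene0.png"); c(b,200,220,100,60,8,"c3.png")
E
```

```text
(no output)
```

View pics/c1.png

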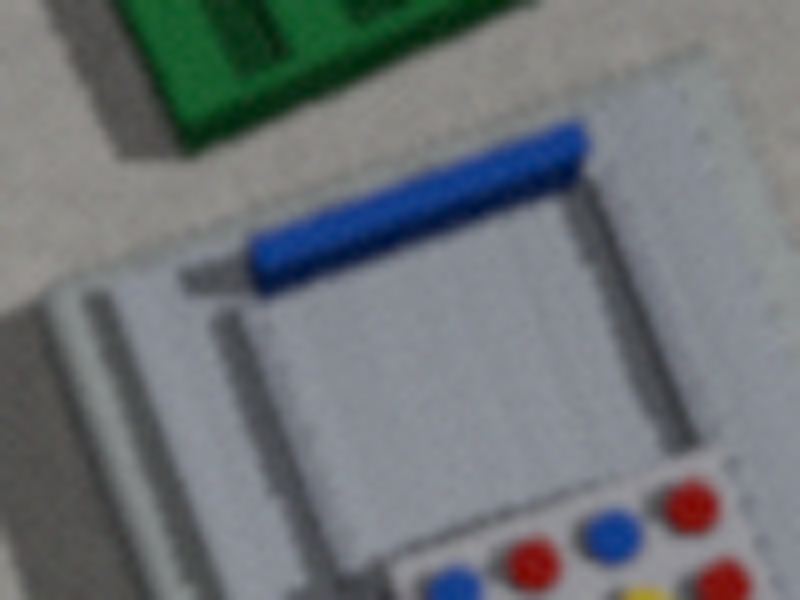

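View pics/c2.png

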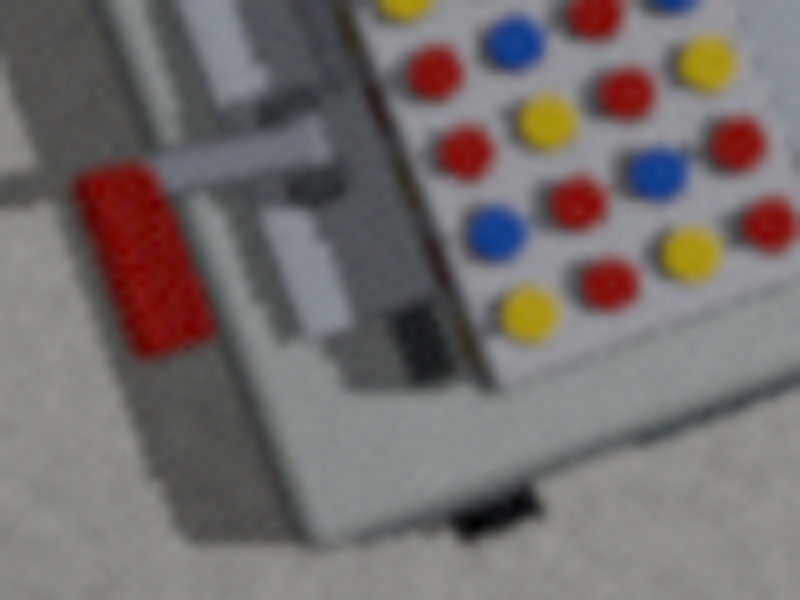

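View pics/c3.png

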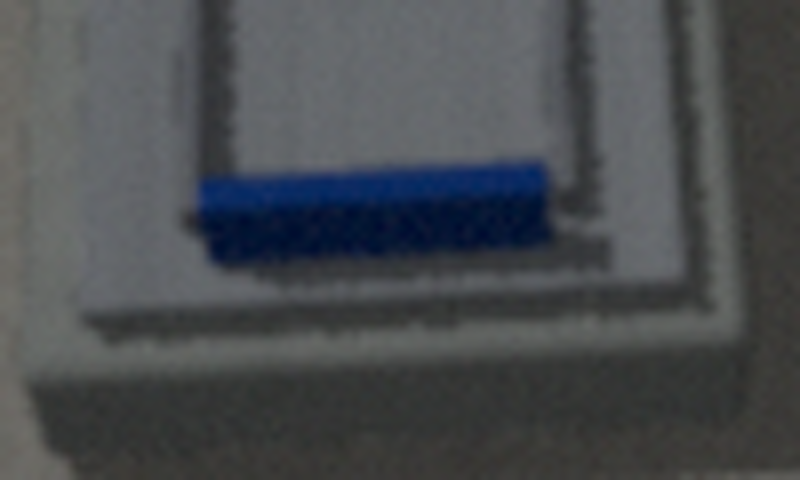

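```bash
cat > f2.py <<'E'
from fit import *
cm=cams()
def g(off,f,uv): return np.array(uv)/f-.5+off
A=((255,120),8);B=((265,205),8);D=((200,220),8);T=((225,115),3.432);S=((190,140),4)
# cam, src, pixel, frame, point
F=[]
def add(cam,src,uv,k,P): F.append((cam,g(*src,uv),k,P))
add("top",A,(50,290),"b",(.13,.095,.06));add("top",A,(705,45),"b",(.13,-.095,.06));add("top",B,(318,545),"b",(-.13,.095,.06));add("top",T,(565,430),"b",(-.13,-.095,.06))
add("scene",D,(735,345),"b",(.13,.095,.06));add("scene",D,(30,378),"b",(.13,-.095,.06));add("scene",S,(65,116),"b",(-.13,-.095,.06));add("scene",S,(382,99),"b",(-.13,.095,.06))
add("top",A,(260,271),"p",(.08,.044,.107));add("top",A,(585,158),"p",(.08,-.044,.107));add("top",A,(265,297),"p",(.08,.044,.075));add("top",A,(583,185),"p",(.08,-.044,.075))
add("scene",D,(198,180),"p",(.08,-.044,.107));add("scene",D,(547,162),"p",(.08,.044,.107))
add("scene",D,(85,318),"p",(.1,-.078,.075));add("scene",D,(690,282),"p",(.1,.078,.075))
a=np.radians(35)
for r,uvs in((.098,[(78,175),(140,355)]),):
  for uv,x in zip(uvs,(-.0505,-.0945)): add("top",B,uv,"p",(x,.062+r*np.sin(a)+.005*np.cos(a),.087+r*np.cos(a)-.005*np.sin(a)))
add("top",A,(388,572),"r",(.064,.0425,.119));add("top",A,(718,452),"r",(.064,-.0425,.119));add("top",B,(492,388),"r",(-.064,.0425,.119));add("top",T,(493,412),"r",(-.064,-.0425,.119))
for P,uv in zip([(.064,.0425,.119),(.064,-.0425,.119),(-.064,-.0425,.119),(-.064,.0425,.119)],[(303,250),(142,262),(146,72),(293,67)]): add("scene",S,uv,"r",P)
def world(v,k,P):
    P=np.array(P)
    if k=="p":P=P+[v[3],0,0]
    if k=="r":
        P=s2w([v[4],v[5],v[6]],P)[0]
    return s2w(v[:3],P)
def res(v): return np.concatenate([(proj(cm[c],world(v,k,P))[0]-uv) for c,uv,k,P in F]+[[200*v[6],500*v[5]]])
o=least_squares(res,[.58,0,.36,.02,-.045,0,0],loss="soft_l1")
print(o.x.round(4),np.degrees(o.x[2]))
for f,r in zip(F,res(o.x)[:-2].reshape(-1,2).round(1)): print(f[0],f[2],f[3],r)
np.save("v.npy",o.x)
E
python3 f2.py
```

```text
[ 0.5863 -0.0062  0.3628  0.0199 -0.0448  0.0012 -0.001 ] 20.78750260366657
top b (0.13, 0.095, 0.06) [-2.2 -0.8]
top b (0.13, -0.095, 0.06) [ 1.6 -1.5]
top b (-0.13, 0.095, 0.06) [-0.3  1.6]
top b (-0.13, -0.095, 0.06) [3.4 0.7]
scene b (0.13, 0.095, 0.06) [ 3.  -0.2]
scene b (0.13, -0.095, 0.06) [-1.8  1.1]
scene b (-0.13, -0.095, 0.06) [-0.4 -0.4]
scene b (-0.13, 0.095, 0.06) [ 0.1 -0.2]
top p (0.08, 0.044, 0.107) [0.2 0. ]
top p (0.08, -0.044, 0.107) [ 1.6 -1.2]
top p (0.08, 0.044, 0.075) [-0.6  1.1]
top p (0.08, -0.044, 0.075) [0.1 0.3]
scene p (0.08, -0.044, 0.107) [-0.1  0.4]
scene p (0.08, 0.044, 0.107) [0.5 0.2]
scene p (0.1, -0.078, 0.075) [-1.1  0.4]
scene p (0.1, 0.078, 0.075) [0.1 0.5]
top p (-0.0505, np.float64(0.12230625098384748), np.float64(0.16440901815856596)) [-1.8  0.4]
top p (-0.0945, np.float64(0.12230625098384748), np.float64(0.16440901815856596)) [-0.7  1.3]
top r (0.064, 0.0425, 0.119) [-0.4 -0.7]
top r (0.064, -0.0425, 0.119) [ 0.  -1.2]
top r (-0.064, 0.0425, 0.119) [1.3 0.8]
top r (-0.064, -0.0425, 0.119) [1.6 3.1]
scene r (0.064, 0.0425, 0.119) [0.8 1.1]
scene r (0.064, -0.0425, 0.119) [0.1 0.3]
scene r (-0.064, -0.0425, 0.119) [-0.6  0.2]
scene r (-0.064, 0.0425, 0.119) [ 0.6 -0.4]
```

d ≈ +0.0195 and the rack is at x ≈ −0.045, about 80 mm short of home. I'll close the gripper, go down behind the rack and push with a low force limit.

```bash
cat > h.py <<'E'
import numpy as np
from scipy.spatial.transform import Rotation as R
from plant import ctrl
v=np.load("v.npy"); px,py,yaw,d=v[:4]
c,s=np.cos(yaw),np.sin(yaw)
def W(x,y,z): return np.array([px+c*x-s*y,py+s*x+c*y,z])
def L(w): dx,dy=w[0]-px,w[1]-py; return np.array([c*dx+s*dy,-s*dx+c*dy,w[2]])
def ori(sg=1):
    x=sg*np.array([c,s,0]); z=np.array([0,0,-1.]); return R.from_matrix(np.c_[x,np.cross(z,x),z]).as_rotvec()
def rep(t=""):
    q=ctrl.state(); f=q["wrist_force"]; print(t,"t%.2f"%q["clock"],"loc",L(q["tcp_pos"]).round(4),"F",np.array([c*f[0]+s*f[1],-s*f[0]+c*f[1],f[2]]).round(2))
E
python3 - <<'E'
from h import *
P=W(-.150,0,.26)
best=[(sg,ctrl.inverse_kinematics(P,ori(sg))) for sg in(1,-1)]
print(best)
ok=[(abs(q-ctrl.state()["q"]).max(),sg) for sg,q in best if q is not None]
sg=min(ok)[1]; open("sg","w").write(str(sg))
ctrl.grip(0.0); ctrl.movep(P,ori(sg)); rep("above")
ctrl.move_straight(W(-.150,0,.103),vel=.1,max_force=6); rep("down")
import cv2
for n in("scene","top"): cv2.imwrite(f"pics/{n}1.png",ctrl.capture(n)["pixels"][:,:,::-1])
E
```

```text
[(1, array([-2.08050012e-01, -3.04241572e-01,  1.55155634e+00, -4.44089210e-16,
        1.89427789e+00, -5.70860376e-01])), (-1, array([-2.08050012e-01, -3.04241572e-01,  1.55155634e+00, -4.44089210e-16,
        1.89427789e+00,  2.57073228e+00]))]
above t4.11 loc [-0.1497  0.0005  0.2599] F [ 0.46 -0.1  -0.56]
down t5.83 loc [-0.1497 -0.0002  0.1037] F [ 0.36  0.11 -0.6 ]
```

View pics/scene1.png

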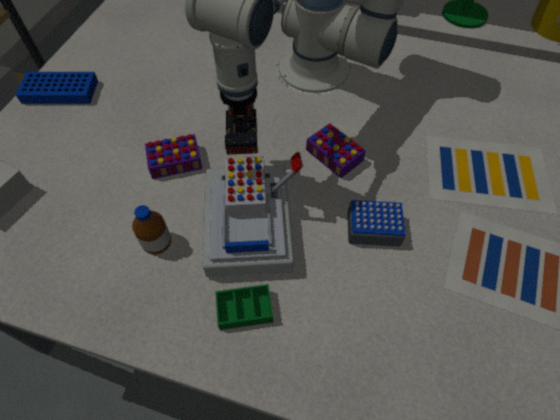

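```bash
python3 - <<'E'
from h import *
# feel for rack contact, then push
st=ctrl.move_straight(W(-.09,0,.103),vel=.03,max_force=2.5); rep("contact %s"%st)
E
```

```text
contact False t8.07 loc [-0.09   0.     0.103] F [-0.85  0.15 -0.42]
```

The force moved from +0.4 to −0.85 N, so the rack is probably sliding with little friction, or there was no contact. I'll check with a picture.

```bash
python3 - <<'E'
from h import *
import cv2
a=ctrl.capture("scene")["pixels"][130:290,180:360,::-1]; cv2.imwrite("pics/s2.png",cv2.resize(a,None,fx=4,fy=3.7))
E
```

```text
(no output)
```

View pics/s2.png

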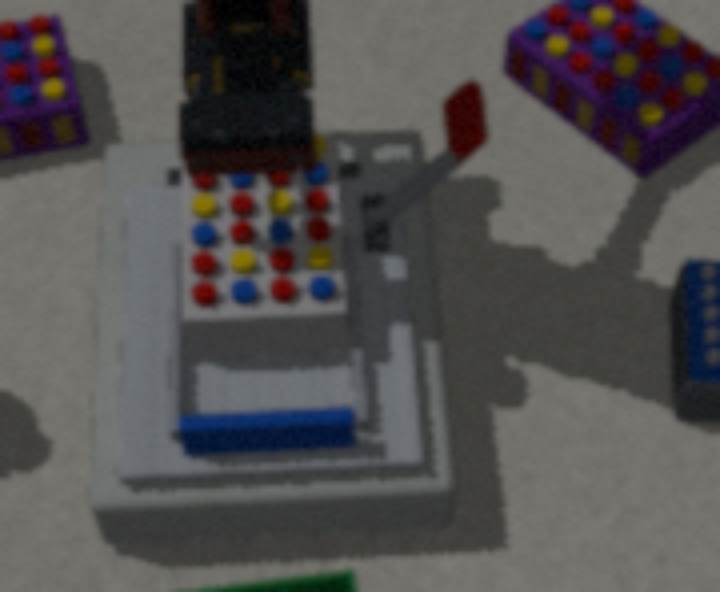

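The rack has moved: its front top edge went from row ~204 to ~216 in the scene view. The bar is still open. I'll keep pushing until I feel the stop.

```bash
python3 - <<'E'
from h import *
st=ctrl.move_straight(W(-.052,0,.103),vel=.03,max_force=9); rep("a %s"%st)
if not st:
    st=ctrl.move_straight(W(-.015,0,.103),vel=.012,max_force=8); rep("b %s"%st)
ctrl.hold(.3); rep("held")
import cv2
for n,(x,y) in {"scene":(180,130),"top":(230,115)}.items():
    a=ctrl.capture(n)["pixels"][y:y+160,x:x+180,::-1]; cv2.imwrite(f"pics/{n}3.png",cv2.resize(a,None,fx=3.7,fy=3.7))
E
```

```text
a False t9.54 loc [-0.0519 -0.      0.1031] F [ 0.44 -0.38 -0.23]
b True t11.00 loc [-0.0384  0.0002  0.1025] F [-0.5  -1.04  0.21]
held t11.30 loc [-0.039   0.0003  0.1019] F [ 0.87 -0.4  -0.33]
```

View pics/scene3.png

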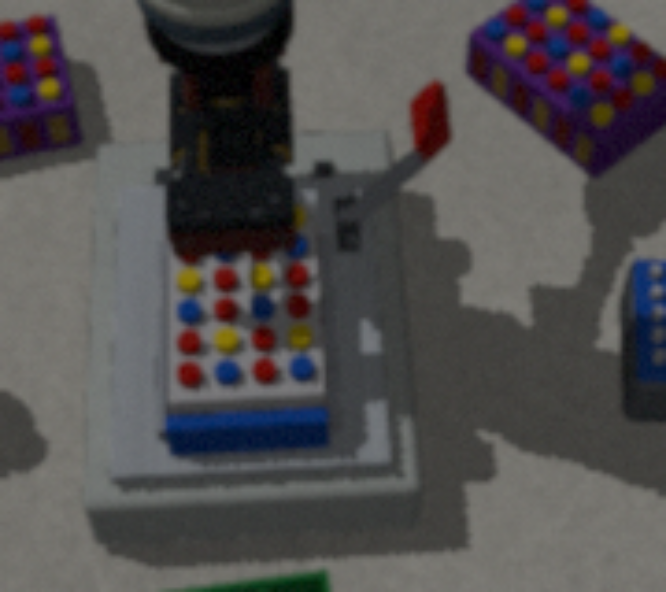

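View pics/top3.png

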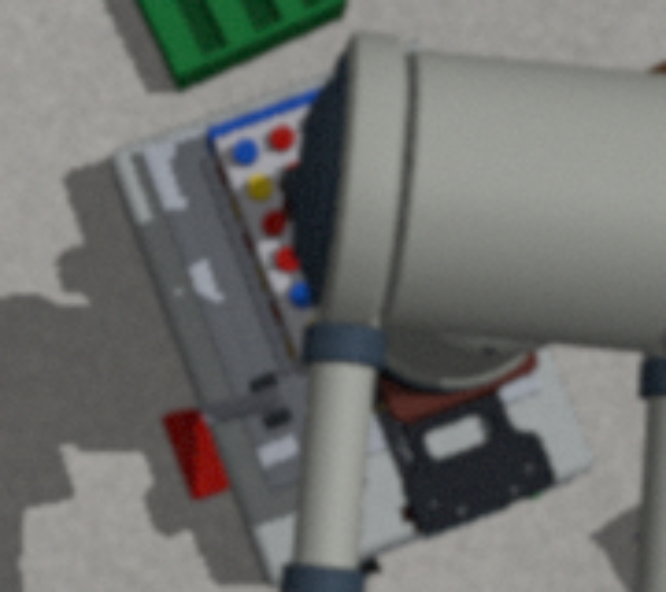

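The rack's front is against the stop, which I felt at TCP x = −0.038. I'll press gently once more to confirm the stop repeats, then back off.

```bash
python3 - <<'E'
from h import *
st=ctrl.move_straight(W(-.025,0,.103),vel=.01,max_force=8); rep("press %s"%st)
ctrl.move_straight(W(-.075,0,.103),vel=.06); rep("off")
ctrl.move_straight(W(-.085,0,.26),vel=.15); rep("up")
ctrl.movep(W(-.052,.175,.26),ctrl.state()["ee_rot"]); rep("side")
import cv2
for n,(x,y) in {"scene":(180,130),"top":(230,115)}.items():
    a=ctrl.capture(n)["pixels"][y:y+160,x:x+180,::-1]; cv2.imwrite(f"pics/{n}4.png",cv2.resize(a,None,fx=3.7,fy=3.7))
E
```

```text
press True t11.89 loc [-0.0386  0.0003  0.1015] F [-0.38  0.54 -0.64]
off t12.64 loc [-0.075  -0.      0.1031] F [-0.12  0.26 -0.08]
up t13.84 loc [-8.520e-02  2.000e-04  2.587e-01] F [ 0.21  0.5  -0.15]
side t14.58 loc [-0.0521  0.1744  0.2596] F [ 0.27 -0.46  0.2 ]
```

View pics/scene4.png

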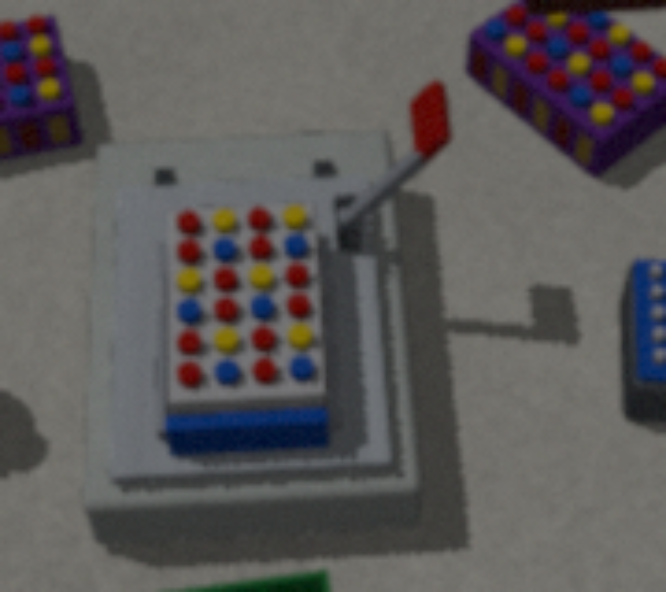

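View pics/top4.png

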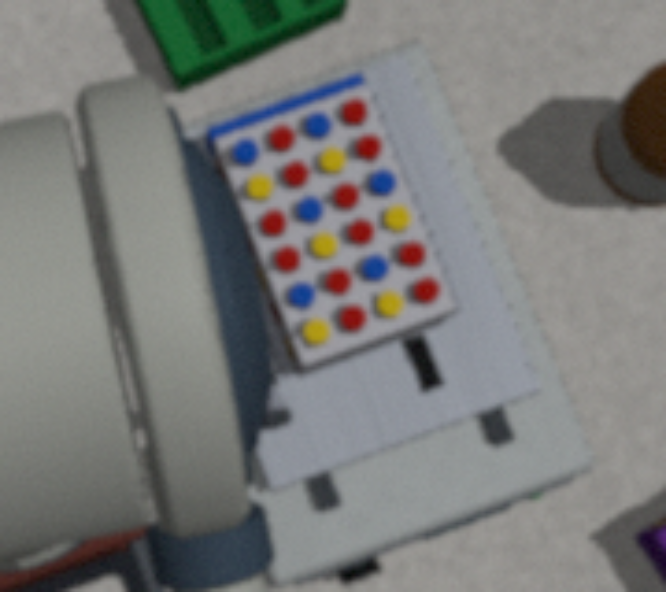

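The rack is home and square. Both presses stopped at the same spot (−0.0384 and −0.0386), and the stop's near face is hidden by the rack. Next is the fingertip push on the paddle, with the tip at z ≈ 0.156.

```bash
python3 - <<'E'
from h import *
ctrl.move_straight(W(-.052,.165,.167),vel=.12,max_force=6); rep("down")
for y in (.115,.095,.08,.065,.052,.042):
    st=ctrl.move_straight(W(-.052,y,.167),vel=.04,max_force=12); rep("y%.3f %s"%(y,st))
    if st: break
import cv2
a=ctrl.capture("scene")["pixels"][130:290,180:360,::-1]; cv2.imwrite(f"pics/s5.png",cv2.resize(a,None,fx=3.7,fy=3.7))
E
```

```text
down t15.62 loc [-0.0516  0.1649  0.168 ] F [-0.03  0.24 -0.17]
y0.115 True t16.45 loc [-0.0521  0.1334  0.1672] F [-0.48  6.43  1.06]
```

View pics/s5.png

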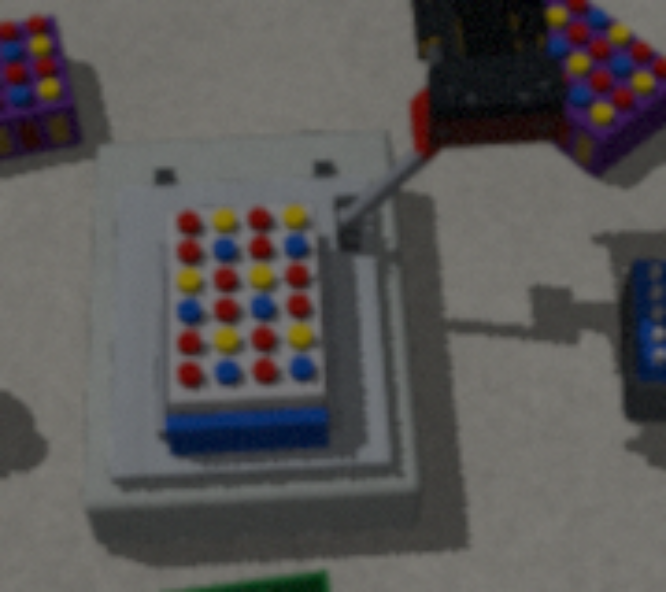

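The fingertip met the paddle's end where expected, at y ≈ 0.133. The speed gave a contact spike that reached the 12 N cap. I'll continue from contact, slowly.

```bash
python3 - <<'E'
from h import *
for y in (.12,.105,.042):
    st=ctrl.move_straight(W(-.052,y,.167),vel=.015 if y>.11 else .025,max_force=8); rep("y%.3f %s"%(y,st))
    if st: break
import cv2
a=ctrl.capture("scene")["pixels"][130:290,180:360,::-1]; cv2.imwrite(f"pics/s6.png",cv2.resize(a,None,fx=3.7,fy=3.7))
E
```

```text
y0.120 True t16.89 loc [-0.0521  0.1336  0.1671] F [0.76 5.32 0.63]
```

View pics/s6.png

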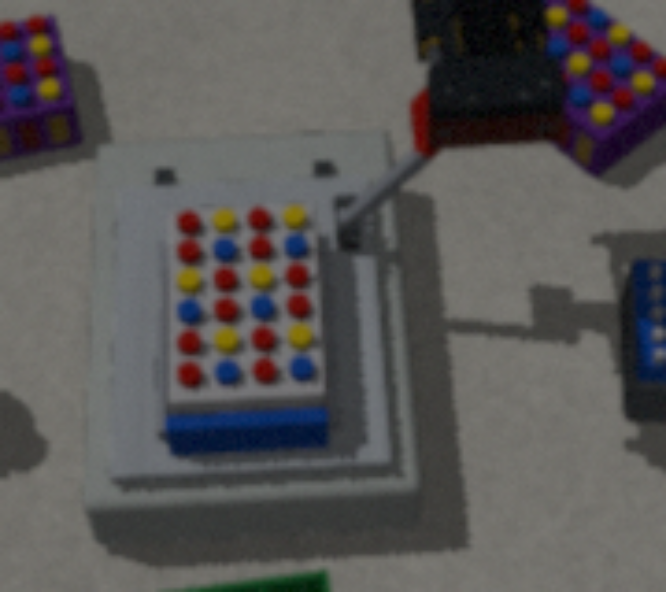

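The paddle hasn't moved at about 13 N. The likely cause is friction: a level push makes the paddle's end slide up the finger. I'll back off a little and push along the end's arc, rising with it, so the contact doesn't have to slide.

```bash
python3 - <<'E'
from h import *
import cv2
ctrl.move_straight(W(-.050,.1385,.1645),vel=.03); ctrl.hold(.3); rep("off")
st=ctrl.move_straight(W(-.050,.106,.181),vel=.02,max_force=14); rep("arc1 %s"%st)
a=ctrl.capture("scene")["pixels"][130:290,180:360,::-1]; cv2.imwrite(f"pics/s7.png",cv2.resize(a,None,fx=3.7,fy=3.7))
E
```

```text
off t17.60 loc [-0.05    0.1384  0.1645] F [ 0.16 -0.32  0.27]
arc1 False t19.57 loc [-0.0498  0.106   0.1811] F [-0.01  4.72  3.63]
```

View pics/s7.png

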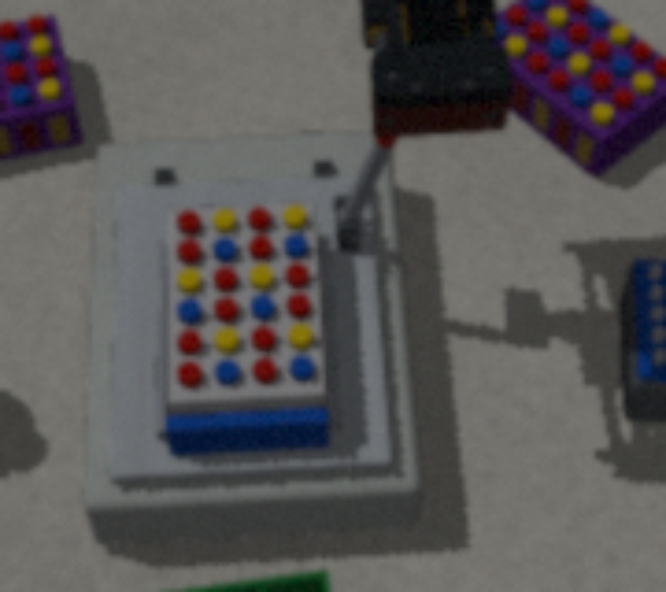

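The bar now rotates, at 4.7 N sideways. I'll carry on past upright.

```bash
python3 - <<'E'
from h import *
import cv2
st=ctrl.move_straight(W(-.050,.076,.186),vel=.025,max_force=9); rep("arc2 %s"%st)
if not st:
    st=ctrl.move_straight(W(-.050,.042,.184),vel=.03,max_force=9); rep("arc3 %s"%st)
ctrl.hold(.3); rep()
a=ctrl.capture("scene")["pixels"][130:290,180:360,::-1]; cv2.imwrite(f"pics/s8.png",cv2.resize(a,None,fx=3.7,fy=3.7))
E
```

```text
arc2 False t20.99 loc [-0.05    0.0759  0.1861] F [ 0.29  0.8  -0.94]
arc3 False t22.27 loc [-0.05    0.0421  0.184 ] F [-0.85 -0.27  0.12]
 t22.57 loc [-0.05    0.0421  0.184 ] F [-1.24 -0.3   1.2 ]
```

View pics/s8.png

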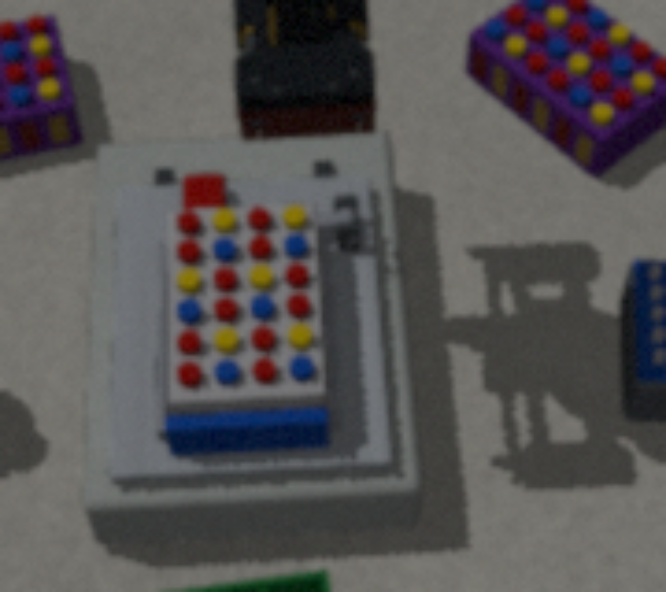

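The bar has snapped down behind the rack. I'll pull the arm up and away to check from the top camera.

```bash
python3 - <<'E'
from h import *
import cv2
ctrl.move_straight(W(-.050,.042,.29),vel=.15)
ctrl.movej([1.235,.091,1.231,0,1.82,-.057]); ctrl.hold(.3); rep()
for n,(x,y) in {"scene":(180,130),"top":(230,115)}.items():
    p=ctrl.capture(n)["pixels"][:,:,::-1]; cv2.imwrite(f"pics/{n}9f.png",p)
    a=p[y:y+160,x:x+180]; cv2.imwrite(f"pics/{n}9.png",cv2.resize(a,None,fx=3.7,fy=3.7))
E
```

```text
t26.17 loc [-0.1865  0.694   0.2336] F [ 0.27  0.64 -0.68]
```

View pics/top9.png

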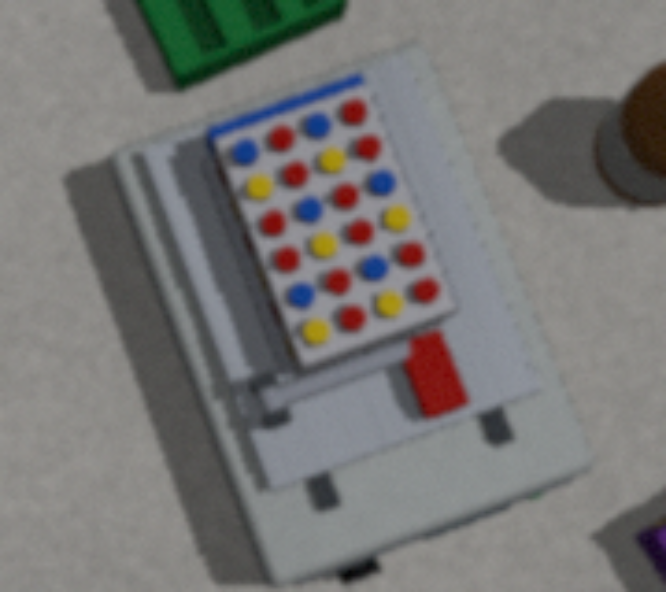

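View pics/top9f.png

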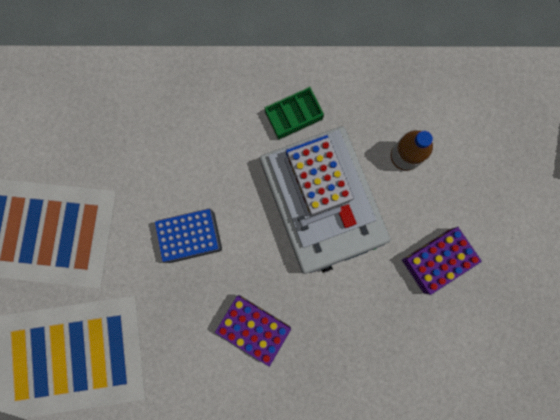

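The bar lies behind the rack, with its paddle at (347,216) in the full top view, and the bystanders are where they were. As a last numeric check, I'll compare the paddle with its predicted outline when fully closed.

```bash
python3 - <<'E'
from fit import *
v=np.load("v.npy"); cm=cams()
for n in cm:
    im=cm[n][2]; hsv=cv2.cvtColor(im,cv2.COLOR_RGB2HSV)
    m=((hsv[...,0]<8)|(hsv[...,0]>172))&(hsv[...,1]>150)&(hsv[...,2]>60)
    k,l,st,ce=cv2.connectedComponentsWithStats(m.astype(np.uint8))
    for a in (2.18,2.06,1.9):
        t=a-np.radians(35); P=[-.0725+v[3],.062-.085*np.sin(t),.087+.085*np.cos(t)+.005]
        q=proj(cm[n],s2w(v[:3],P))[0]; print(n,a,q.round(1), end=" ")
    j=[i for i in range(1,k) if st[i,4]>50 and np.hypot(*(ce[i]-q))<20]; print("seen",[(ce[i].round(1),st[i,4]) for i in j])
E
```

```text
top 2.18 [347.2 215. ] top 2.06 [347.7 214.4] top 1.9 [347.5 214. ] seen [(array([346.8, 216.1]), np.int32(236))]
scene 2.18 [234.8 184.7] scene 2.06 [234.7 181.9] scene 1.9 [235.4 178.2] seen [(array([233.9, 183.1]), np.int32(104))]
```

```bash
python3 -c "
from plant import ctrl
ctrl.sign_off()"
```

```text
the job is handed in; nothing more can be done
```

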